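# Latch the desiccator cabinet that holds the reagent bottle

### The arm

A 7-joint arm with a two-finger parallel gripper is mounted at the origin on a cart in front of the work surface, level with it; the furniture and walls round the work are solid. World frame = base frame: x ahead of the robot, y to its left, z up, the work surface at z = 0. Lengths are in mm, angles in rad, forces in N, time in s.
With the tool pointing down it reaches from about 400 to 875 mm from the base axis. Payload 4.4 kg.
Tool frame: the origin (TCP) lies midway between the tips of the shut fingers; the grasp point (between the pads) lies 19 mm behind it; z points along the fingers, y is the line along which they close (so a half turn about z gives the same grasp; the last joint's range is limited). The gripper opens to 85 mm and grips with 20 to 120 N. Pads are 22 mm wide; open, the fingers measure 114 mm over their backs; the gripper's body (76 mm by 85 mm) begins 54 mm behind the grasp point. The pads swing forward as they close: fully open they stand 13 mm farther back than shut.
Start: joints at [-0.066, 0.628, 0.038, 1.517, -0.027, 0.996, -0.02], TCP at [650.014, 0.027, 231.313] pointing down, gripper open.
Joint ranges: [-3.06, 3.06], [-0.37, 2.12], [-1.25, 1.32], [0.18, 2.47], [-1.1, 4.24], [0.23, 1.98], [-2.94, 2.94]. Speed limits (rad/s): [2.57, 2.57, 3.14, 3.14, 3.14, 3.14, 3.14].

### API

Orientations are given as [roll, pitch, yaw] about the fixed x, y, z axes, in that order (R = Rz(yaw) Ry(pitch) Rx(roll)).
In Python, from cell import ctrl gives the robot as it stands.
- The arm moves only by the shell command python3 -m handwheel 'ROWS'. ROWS is JSON, a list of rows, each a list of 3 entries, a list of its own where there are three numbers: the turn, a rotation vector about the tool's x, y, z in degrees, then the shift along the tool's x, y, z in m, then the closure, from 0 (fully open) to 1 (shut). A call has 1 to 5 rows; each row shifts and turns the commanded pose from where the row before left it, along the tool's axes as they then stand; what a row does not reach is not made up. A row lasts 1/12 s, in which the tool goes at most 41.7 mm and 7.16 degrees, less where a joint would pass 70% of its speed; a pose out of reach is approached as far as the arm can. A call is refused whole if a number of a shift passes 0.0417 or a number of a turn 7.16, either way. A call with a gripper value outside its range is refused whole. The fingers move at their own pace and stop on an object; the grip force is fixed at half the most. Time passes only in rows, so rows that do not move let the fingers close. It gives the time, the measured TCP pose, the force, the opening and the grip force at its end, in the units of the state.
- ctrl.read_state(): the state, without advancing time (a new reading comes with each control period).
- ctrl.get_image(name): name is "scene" or "side" or "wrist"; returns a dict with "pixels" (420x560x3 uint8, red, green, blue), "fx", "fy", "cx", "cy" (pixels), "pose" (4x4, takes a point from camera to world coordinates); the wrist camera has in their place "T_tool_cam" (4x4, takes a point from camera to tool coordinates, whose origin is the TCP and whose axes are the flange's). Camera axes: x right, y up, looking along -z (the intrinsics and any distortion apply to the point x, -y, -z); pixel columns grow to the right and rows downward; lengths in mm; the calibration is good to about 2 mm. A picture is of the moment at which its call begins: read the wrist's pose just before it. There is no depth.
- ctrl.finish_job(): hands the job in; it is judged then, once.
The state is a dict: "clock": time; "qpos": joint angles; "qd": joint speeds; "tau": joint torques, N m; "eef_pos": TCP position; "tool_rot": TCP orientation; "force": force on the tool from outside, world axes, zero at the start; "torque": the same for the moment, N m; "width": finger opening in mm; "gripper_force": force on a finger pad.
Only numpy, scipy, OpenCV 4.12 (cv2) and the standard library are available. Lean on these libraries where they do the work, as an engineer would, in place of code of your own. Each camera call takes 0.05 s, during which the arm holds its last target. There are 200 camera calls.

### The job

Two small clear desiccator cabinets stand on the worktop with their doors open. Push the door of the one with the reagent bottle in it shut until its sprung latch snaps in behind the strike, so that it stays shut when you let go. Leave the other cabinet, with the beaker in it, standing open just as it is, and do not knock the bottle over.

Things in the scene. Friction and masses are not known exactly. Their poses are not given: they have to be found in the camera images.
- dry_cabinet: Cabinet to be shut (reagent bottle inside), fixed to the worktop; the other cabinet is alike. Clear box with white edges, 180 wide (y), 140 deep (x), 160 mm high. Origin at the centre of its underside; -x points out of its front, +y to its left. A steel strike bracket right of the door stands 36 mm proud of the shut door's face at heights 35 to 89 mm.
- dry_hinge (a point): Upper end of that cabinet's vertical door hinge axis, at its left front edge, 154 mm above the worktop (at x -76, y +85 mm in the cabinet's frame). It turns with the cabinet, not the door. The grey-framed clear door is 12 mm thick, centred on this axis, reaches 147 mm from it and spans heights 14 to 154 mm.
- dry_push (a point): Good place to push on the outer face of that door: 115 mm from the hinge axis, 139 mm above the worktop. It swings with the door; its -x is the door's outward normal, +y points along the door to the hinge. Above 90 mm height the face is flat and free; below, at 34 to 80 mm, sits a latch case 26 mm proud with a 9 mm pull, 111 to 147 mm from the hinge.
- dry_door (a joint): Opening angle of that door, rad: 0 shut (firm stop), grows as its right edge swings out to the robot, up to 1.25. Starts 0.5 to 0.9 open and stays there by hinge friction (easily moved). Let go unlatched near shut, it springs open again or hangs with the tongue on the strike bar. Latched, it may rattle between 0 and about 0.025.
- dry_tongue (a joint): How far that door's brass latch tongue is pressed into its case, m: 0 out, 0.013 in. It sticks 14 mm out of the door's right edge, sloped on its leading side. From about 0.15 rad of door angle down it rides on the strike bar and is pressed in up to 0.010; this takes some 5 to 12 N at dry_push. Below about 0.02 rad it is past and springs out.
- bottle: Brown reagent bottle with a black cap, 56 mm across, 110 mm high, standing loose inside the cabinet to be shut. Origin at the centre of its underside, z along the bottle.
- other_push (a point): The same point as dry_push on the door of the other cabinet, the one with a 70 mm high glass beaker inside. That door stands 0.5 to 0.9 rad open, moves easily when touched and must be left alone.

How it is judged (in metres and radians):
At the end, for the whole second after the job is handed in: The door of the cabinet with the bottle is shut (within 0.045 rad) and stays so, its latch tongue sprung out again behind the strike (pressed in less than 3 mm); the other cabinet's door is within 30 mm of where it stood, and the bottle stands upright (within 0.2 rad) (value of joint dry_door below 0.045 rad and value of joint dry_tongue below 0.003 m and distance of other_push from where it was at the start of the episode below 0.03 m and angle between bottle's own z axis and vertical below 0.2 rad); the robot touches nothing.
It also fails if it takes over 32 s, if anything falls off the work surface, if the arm or the gripper's body presses on something with over 40 N, if the wrist force passes 120 N, or if a joint passes its speed limit or range.

## Working session

There is one attempt and no reset: what is moved stays moved. The work goes in short steps, Python scripts to look and compute and a shell command to move; the robot and the scene stay as the last step left them, time stands still between calls to the robot, and variables do not carry over. Pictures are saved under pics/ and viewed, at most 10 in all, crops included, and the job is handed in when it is done.

```bash
mkdir -p pics
python3 - <<'E'
from cell import ctrl
import cv2
for n in("scene","side"):
    i=ctrl.get_image(n); cv2.imwrite(f"pics/{n}0.png",i["pixels"][:,:,::-1]); print(n,i["fx"],i["cx"],i["cy"],i["pose"])
s=ctrl.read_state();print(s["clock"],s["eef_pos"],s["tool_rot"],s["force"])
E
```

```text
scene 407.08046426723394 277.86406422245517 204.47300864547393 [[-8.27475391e-01  3.85262179e-01 -4.08481983e-01  2.16056324e+02]
 [-5.61501968e-01 -5.67922255e-01  6.01813802e-01  6.29645462e+02]
 [-1.29912360e-04  7.27349548e-01  6.86267162e-01  8.43655714e+02]
 [ 0.00000000e+00  0.00000000e+00  0.00000000e+00  1.00000000e+00]]
side 499.3793408925189 281.43012569952106 212.39854479159797 [[ 9.96918312e-01  3.89231209e-02 -6.81092429e-02  5.85725792e+02]
 [-7.81689107e-02  4.19896475e-01 -9.04199409e-01 -9.91111007e+02]
 [-6.59543196e-03  9.06736975e-01  4.21645063e-01  5.86527933e+02]
 [ 0.00000000e+00  0.00000000e+00  0.00000000e+00  1.00000000e+00]]
0.1 [ 6.49416038e+02 -1.15077515e-03  2.30486736e+02] [-3.13984301e+00  2.68735712e-05  1.57073771e+00] [0.36673    0.41777315 0.06338511]
```

View pics/scene0.png

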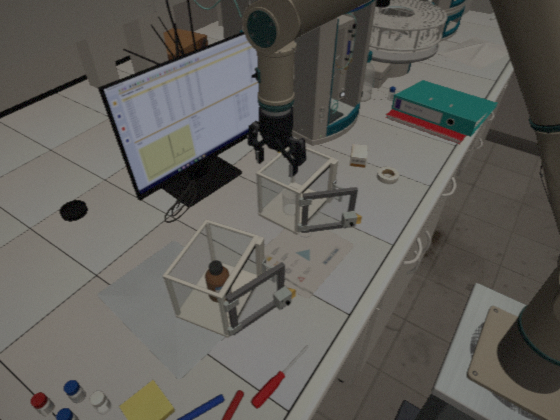

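View pics/side0.png

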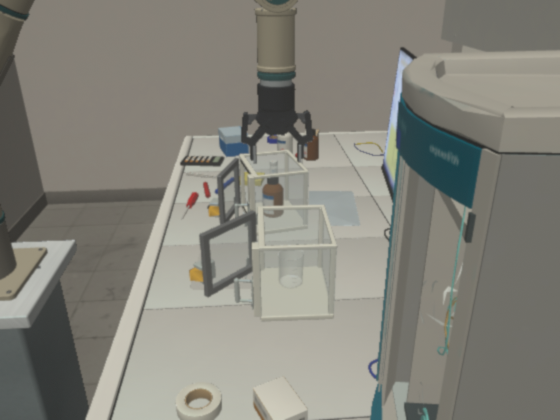

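The bottle cabinet is the nearer one in the scene view (around pixel 215,280), and its door runs from the hinge near (228,298) to the free edge near (285,268). In the side view it is the far cabinet. I'll enlarge both views to pick out the corners.

Run:
```python
import cv2
a=cv2.imread("pics/scene0.png")[210:340,155:305];b=cv2.imread("pics/side0.png")[145:245,195:315]
cv2.imwrite("pics/c1.png",cv2.resize(a,(690,598),interpolation=cv2.INTER_CUBIC))
cv2.imwrite("pics/c2.png",cv2.resize(b,(720,600),interpolation=cv2.INTER_CUBIC))
```

```text
(no output)
```

View pics/c1.png

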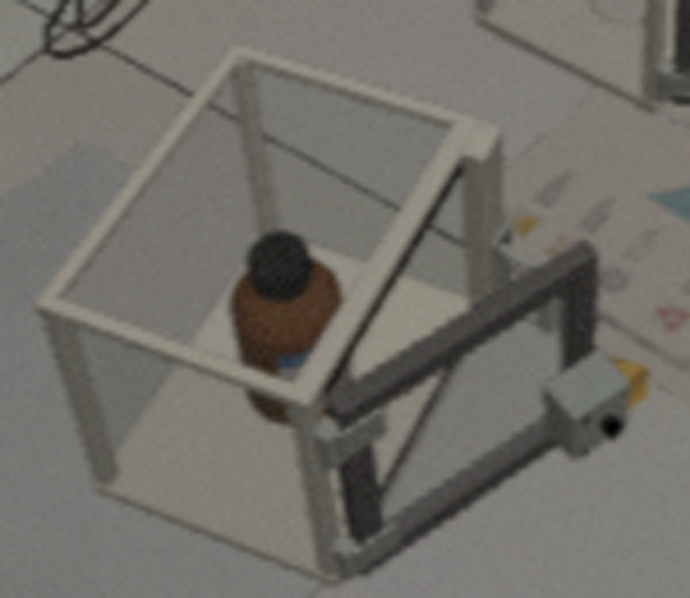

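View pics/c2.png

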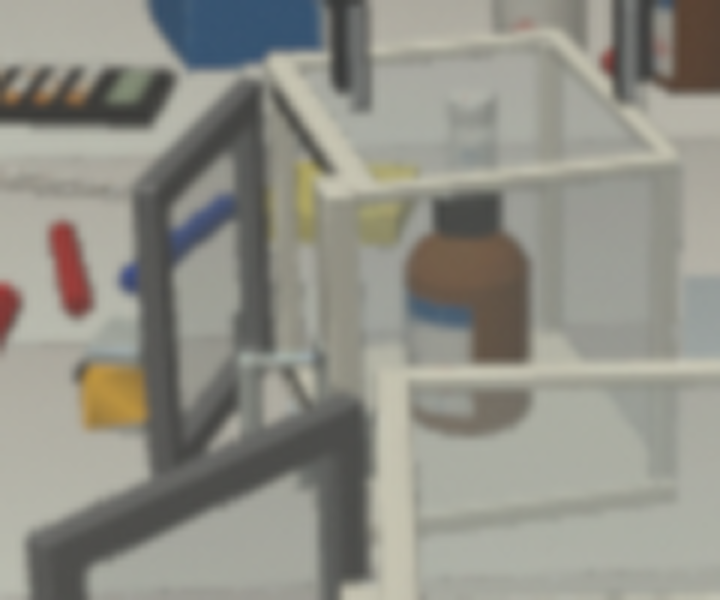

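The enlarged scene view shows the cabinet's top corners at crop pixels (238,52), (42,303), (310,402) and (498,130). The door's top edge runs from (335,405) to (592,245). The side crop shows the same door from (255,80) to (140,185).

```bash
cat > h.py <<'E'
from cell import ctrl
import numpy as np
def ray(i,uv,z):
    d=np.array([(uv[0]-i["cx"])/i["fx"],-(uv[1]-i["cy"])/i["fy"],-1]);P=np.array(i["pose"])
    d=P[:3,:3]@d;o=P[:3,3];return (o+d*(z-o[2])/d[2])[:2]
E
python3 - <<'E'
from h import *
np.set_printoptions(precision=1,suppress=True)
i=ctrl.get_image("scene");c=lambda u,v:(155+u/4.6,210+v/4.6)
k={n:ray(i,c(*p),z) for n,p,z in [("BR",(238,50),160),("BL",(42,303),160),("FL",(310,402),160),("FR",(480,130),160),("hinge",(333,405),154),("free",(592,248),154)]}
for a in k:print(a,k[a])
e=k["free"]-k["hinge"];print("doorlen",np.hypot(*e),"ang",np.arctan2(*e[::-1]))
e=k["FR"]-k["FL"];print("front",np.hypot(*e),"ang",np.arctan2(*e[::-1])); e=k["BR"]-k["BL"];print("back",np.hypot(*e),"ang",np.arctan2(*e[::-1]));e=k["BL"]-k["FL"];print("side",np.hypot(*e),"ang",np.arctan2(*e[::-1]))
print("other hinge,free",ray(i,(303,200),154),ray(i,(356,188),154))
i=ctrl.get_image("side");c=lambda u,v:(195+u/6,145+v/6)
print("side hinge,free",ray(i,c(255,80),154),ray(i,c(140,185),154), ray(i,c(665,155),160),ray(i,c(330,185),160))
print("other (side) hinge,free",ray(i,(254,213),154),ray(i,(203,233),154))
E
```

```text
BR [729.6 170.2]
BL [696.7 339.5]
FL [563.6 312.3]
FR [595.3 145.1]
hinge [557.5 305.1]
free [512.3 171.1]
doorlen 141.41979547045773 ang -1.8963018248010088
front 170.08542831878515 ang -1.3837204000628207
back 172.48371394284914 ang -1.3784172564805517
side 135.79982899360698 ang 0.20227487922037202
other hinge,free [583.7 -23.9] [ 494.5 -139.5]
side hinge,free [565.1 290.2] [518.6 161.9] [733.5 160.3] [595.6 138.6]
other (side) hinge,free [599.3 -61.3] [ 500.7 -142. ]
```

Both views agree: cabinet centre is about (646,242), yaw about 0.19, hinge about (556,309), and the door is about 0.5 rad open. The push point is near (524,198). In the moves, tool x is world +y, tool y is world +x and tool z points down. I'll go to the standoff at (475,212) with the fingers shut, staying high.

```bash
python3 -m handwheel '[[[0,0,0],[0.03,-0.025,0],1],[[0,0,0],[0.03,-0.025,0],1],[[0,0,0],[0.03,-0.025,0],1],[[0,0,0],[0.03,-0.025,0],1],[[0,0,0],[0.03,-0.025,0],1]]'
python3 -m handwheel '[[[0,0,0],[0.03,-0.025,0],1],[[0,0,0],[0.03,-0.025,0],1],[[0,0,0],[0,0,0],1],[[0,0,0],[0,0,0],1]]'
python3 - <<'E'
from h import *
import cv2
s=ctrl.read_state();print(s["clock"],s["eef_pos"],s["tool_rot"],s["force"],s["width"])
a=ctrl.get_image("scene")["pixels"][180:340,140:340,::-1];b=ctrl.get_image("side")["pixels"][110:270,150:350,::-1]
cv2.imwrite("pics/m1.png",cv2.resize(cv2.hconcat([a,b]),(800,320),interpolation=cv2.INTER_CUBIC))
E
```

```text
clock: 0.62
eef_pos: [523.6, 151.1, 231.2]
tool_rot: [-3.141, -0.0, 1.57]
force: [-0.0, 0.7, 0.2]
width: 25.4
gripper_force: 0.0
clock: 0.95
eef_pos: [473.4, 212.5, 231.4]
tool_rot: [-3.141, -0.001, 1.577]
force: [-0.1, -0.3, -0.1]
width: 0.1
gripper_force: 0.0
0.95 [473.35345943 212.51169998 231.44593033] [-3.14104406e+00 -7.90690931e-04  1.57657883e+00] [-0.11102654 -0.28650504 -0.14260753] 0.06969220522107895
```

View pics/m1.png

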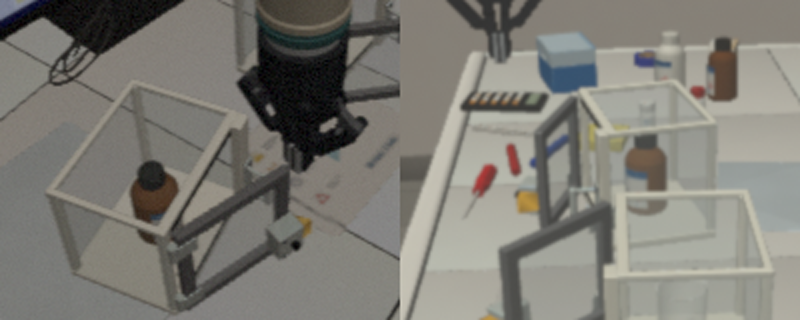

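The fingers (crop (295,160)) are high and in front of the door, and both doors are undisturbed. The knuckles stick out along tool y, so I'll turn the tool about 79° so that the slim side of the fingers faces the door.

```bash
for k in 1 2; do :; done
python3 -m handwheel '[[[0,0,6.6],[0,0,0],1],[[0,0,6.6],[0,0,0],1],[[0,0,6.6],[0,0,0],1],[[0,0,6.6],[0,0,0],1],[[0,0,6.6],[0,0,0],1]]'
python3 -m handwheel '[[[0,0,6.6],[0,0,0],1],[[0,0,6.6],[0,0,0],1],[[0,0,6.6],[0,0,0],1],[[0,0,6.6],[0,0,0],1],[[0,0,6.6],[0,0,0],1]]'
python3 -m handwheel '[[[0,0,6.6],[0,0,0],1],[[0,0,6.6],[0,0,0],1],[[0,0,0],[0,0,0.035],1],[[0,0,0],[0,0,0.035],1],[[0,0,0],[0,0,0.035],1]]'
python3 -m handwheel '[[[0,0,0],[0,0,0],1],[[0,0,0],[0,0,0],1]]'
```

```text
clock: 1.47
eef_pos: [476.4, 208.0, 231.3]
tool_rot: [3.141, 0.0, 0.985]
force: [-0.5, -1.0, -0.3]
width: 0.1
gripper_force: 0.0
clock: 1.88
eef_pos: [476.4, 208.1, 231.3]
tool_rot: [3.141, -0.0, 0.41]
force: [-0.6, -0.4, 0.2]
width: 0.0
gripper_force: 0.0
clock: 2.3
eef_pos: [476.9, 208.5, 125.6]
tool_rot: [3.141, -0.003, 0.186]
force: [0.2, 0.4, -0.5]
width: 0.1
gripper_force: 0.0
clock: 2.47
eef_pos: [475.0, 208.0, 125.3]
tool_rot: [3.14, 0.003, 0.186]
force: [0.3, 0.5, -0.1]
width: 0.1
gripper_force: 0.0
```

Now at (475,208,125), with the shut-door contact pose expected near (561,193). That is about +82 mm along tool x and +31 mm along tool y.

```bash
python3 -m handwheel '[[[0,0,0],[0.01,0.006,0],1],[[0,0,0],[0.01,0.006,0],1],[[0,0,0],[0.01,0.006,0],1],[[0,0,0],[0.01,0.005,0],1],[[0,0,0],[0.01,0.004,0],1]]'
python3 -m handwheel '[[[0,0,0],[0.008,0.002,0],1],[[0,0,0],[0.008,0.002,0],1],[[0,0,0],[0,0,0],1]]'
python3 - <<'E'
from h import *
import cv2
a=ctrl.get_image("scene")["pixels"][180:340,140:340,::-1];b=ctrl.get_image("side")["pixels"][110:270,150:350,::-1]
cv2.imwrite("pics/m2.png",cv2.resize(cv2.hconcat([a,b]),(800,320),interpolation=cv2.INTER_CUBIC))
E
```

```text
clock: 2.88
eef_pos: [531.4, 192.2, 127.6]
tool_rot: [-3.141, -0.002, 0.187]
force: [-1.8, 1.0, 0.5]
width: -0.1
gripper_force: 0.5
clock: 3.13
eef_pos: [548.3, 191.5, 126.8]
tool_rot: [3.141, -0.003, 0.187]
force: [0.3, 0.1, 0.7]
width: -0.2
gripper_force: 0.1
```

View pics/m2.png

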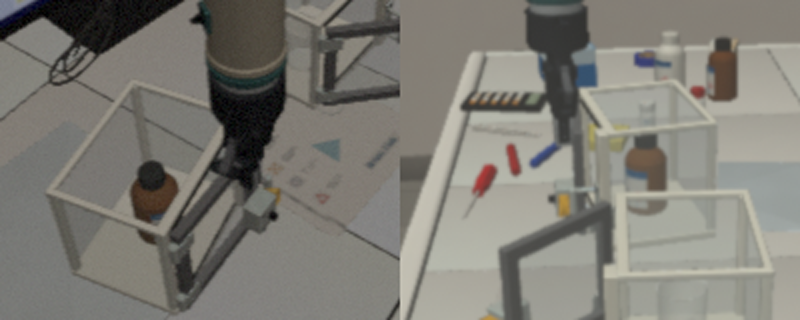

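The door is mostly shut, with the fingers against it near (240,175) and the tongue nearing the strike. Next I'll push straight along tool x in small steps and watch the force.

```bash
python3 -m handwheel '[[[0,0,0],[0.004,0,0],1],[[0,0,0],[0.004,0,0],1],[[0,0,0],[0,0,0],1]]'
python3 -m handwheel '[[[0,0,0],[0.004,0,0],1],[[0,0,0],[0.002,0,0],1],[[0,0,0],[0,0,0],1]]'
python3 -m handwheel '[[[0,0,0],[0.003,0,0],1],[[0,0,0],[0,0,0],1]]'
```

```text
clock: 3.48
eef_pos: [551.7, 193.0, 126.0]
tool_rot: [3.141, 0.005, 0.189]
force: [-5.1, -2.5, 2.8]
width: 0.1
gripper_force: 2.3
clock: 3.73
eef_pos: [556.1, 193.2, 125.8]
tool_rot: [3.141, 0.008, 0.188]
force: [-6.7, -3.5, 4.2]
width: 0.1
gripper_force: 3.6
clock: 3.9
eef_pos: [561.0, 194.0, 125.9]
tool_rot: [3.14, 0.003, 0.188]
force: [-2.1, -1.9, 0.0]
width: 0.1
gripper_force: 1.0
```

```bash
python3 -m handwheel '[[[0,0,0],[0.003,0,0],1],[[0,0,0],[0,0,0],1],[[0,0,0],[0,0,0],1]]'
python3 -m handwheel '[[[0,0,0],[0.003,0,0],1],[[0,0,0],[0,0,0],1],[[0,0,0],[0,0,0],1]]'
python3 -m handwheel '[[[0,0,0],[0.003,0,0],1],[[0,0,0],[0,0,0],1],[[0,0,0],[0,0,0],1]]'
```

```text
clock: 4.15
eef_pos: [566.0, 196.3, 126.4]
tool_rot: [-3.141, -0.001, 0.189]
force: [-0.5, -0.5, 0.6]
width: 0.1
gripper_force: 0.2
clock: 4.4
eef_pos: [566.4, 196.5, 126.2]
tool_rot: [-3.141, 0.004, 0.189]
force: [-5.0, -1.3, 3.7]
width: 0.0
gripper_force: 2.7
clock: 4.65
eef_pos: [566.3, 196.5, 126.0]
tool_rot: [-3.141, 0.01, 0.189]
force: [-11.3, -2.8, 8.6]
width: 0.0
gripper_force: 5.9
```

The force dropped, then the tool stopped dead at x = 566, which suggests the latch has passed and the door is on its stop. I'll press once more to confirm, then back off and look.

```bash
python3 -m handwheel '[[[0,0,0],[0.004,0,0],1],[[0,0,0],[0.003,0,0],1],[[0,0,0],[0,0,0],1]]'
python3 -m handwheel '[[[0,0,0],[-0.01,0,0],1],[[0,0,0],[-0.012,0,0],1],[[0,0,0],[-0.03,0,0],1],[[0,0,0],[-0.035,0,0],1],[[0,0,0],[-0.02,0,0],1]]'
python3 -m handwheel '[[[0,0,0],[0,0,-0.04],1],[[0,0,0],[0,0,-0.04],1],[[0,0,0],[-0.03,0,0],1],[[0,0,0],[0,0,0],1],[[0,0,0],[0,0,0],1]]'
python3 - <<'E'
from h import *
import cv2
a=ctrl.get_image("scene")["pixels"][220:340,160:310,::-1];b=ctrl.get_image("side")["pixels"][140:260,180:330,::-1]
cv2.imwrite("pics/m3.png",cv2.resize(cv2.hconcat([a,b]),(800,320),interpolation=cv2.INTER_CUBIC))
E
```

```text
clock: 4.9
eef_pos: [566.2, 196.5, 125.6]
tool_rot: [-3.14, 0.025, 0.189]
force: [-26.0, -6.0, 21.5]
width: 0.1
gripper_force: 13.8
clock: 5.32
eef_pos: [469.8, 177.7, 126.3]
tool_rot: [-3.141, 0.002, 0.189]
force: [-2.2, 0.6, 0.6]
width: 0.1
gripper_force: 0.0
clock: 5.73
eef_pos: [443.2, 173.1, 207.2]
tool_rot: [-3.14, -0.002, 0.189]
force: [0.3, 0.2, -0.5]
width: -0.1
gripper_force: 0.0
```

View pics/m3.png

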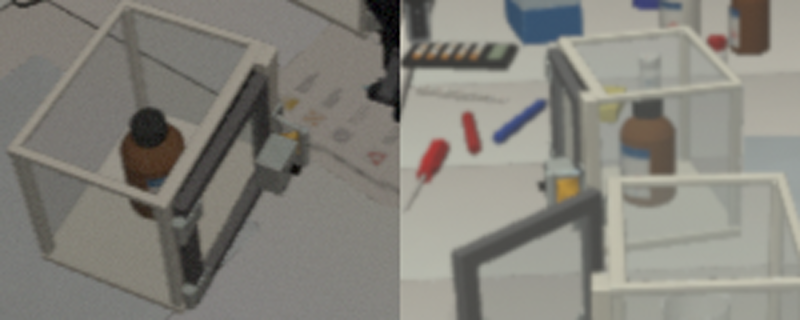

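The door looks flush in both views, the bottle is upright and the other door hasn't moved. I'll check the shut angle from the door's top edge, and check that it isn't drifting.

```bash
python3 -m handwheel '[[[0,0,0],[0,0,0],1],[[0,0,0],[0,0,0],1],[[0,0,0],[0,0,0],1],[[0,0,0],[0,0,0],1],[[0,0,0],[0,0,0],1]]' >/dev/null
python3 - <<'E'
from h import *
import cv2
i=ctrl.get_image("scene");P=i["pixels"][:,:,::-1].copy()
c=lambda u,v:(160+u/2.667,220+v/2.667)
h=ray(i,c(176,210),154);f=ray(i,c(268,75),154);e=f-h;print(h,f,np.hypot(*e),"door opening",-1.379-np.arctan2(*e[::-1]))
s=i["pixels"][225:335,215:285,::-1];cv2.imwrite("pics/m4.png",np.hstack([cv2.resize(s,(380,597),interpolation=cv2.INTER_CUBIC),cv2.resize(ctrl.get_image("side")["pixels"][145:240,220:280,::-1],(377,597),interpolation=cv2.INTER_CUBIC)]))
E
```

```text
[558.75993344 307.88717824] [579.26536899 163.15138073] 146.18113410703646 door opening 0.05105802141557647
```

View pics/m4.png

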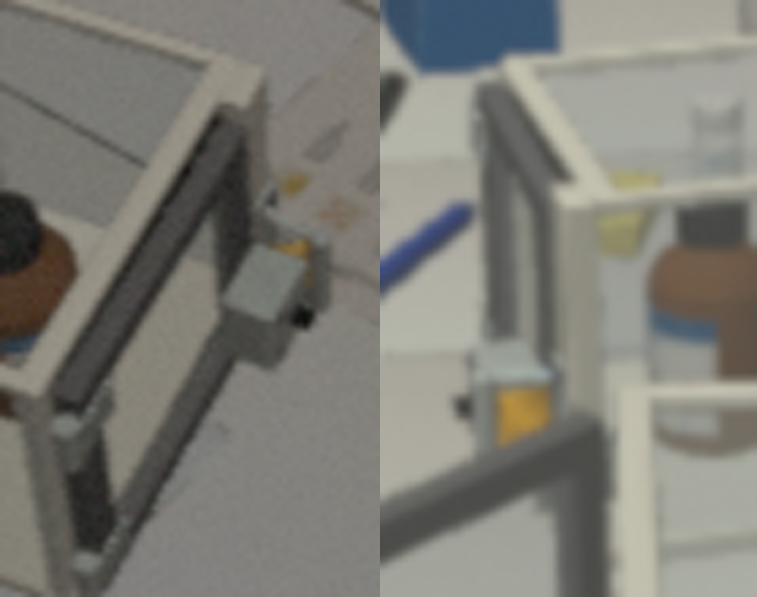

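Brass is visible behind the strike bar near (295,245). The measured 0.05 rad sits within the picking error, so I'll test it by touch. If the door is latched, contact should start within about 3 mm of the stop at x = 566.

```bash
python3 -m handwheel '[[[0,0,0],[0.03,0,0],1],[[0,0,0],[0,0,0.04],1],[[0,0,0],[0,0,0.04],1],[[0,0,0],[0.03,0,0],1],[[0,0,0],[0.03,0,0],1]]'
python3 -m handwheel '[[[0,0,0],[0.02,0,0],1],[[0,0,0],[0.005,0,0],1],[[0,0,0],[0,0,0],1],[[0,0,0],[0,0,0],1]]'
python3 -m handwheel '[[[0,0,0],[0.003,0,0],1],[[0,0,0],[0,0,0],1],[[0,0,0],[0,0,0],1]]'
python3 -m handwheel '[[[0,0,0],[0.003,0,0],1],[[0,0,0],[0,0,0],1],[[0,0,0],[0,0,0],1]]'
python3 -m handwheel '[[[0,0,0],[0.003,0,0],1],[[0,0,0],[0,0,0],1],[[0,0,0],[0,0,0],1]]'
```

```text
clock: 6.77
eef_pos: [528.2, 188.2, 123.2]
tool_rot: [3.141, 0.009, 0.188]
force: [1.1, -0.0, 0.8]
width: 0.3
gripper_force: 0.0
clock: 7.1
eef_pos: [555.3, 193.7, 126.0]
tool_rot: [3.142, 0.002, 0.188]
force: [0.1, 0.5, -0.7]
width: -0.2
gripper_force: 0.0
clock: 7.35
eef_pos: [558.8, 194.6, 126.6]
tool_rot: [-3.141, 0.0, 0.189]
force: [0.0, 0.1, -0.8]
width: 0.2
gripper_force: 0.0
clock: 7.6
eef_pos: [562.4, 195.2, 126.4]
tool_rot: [-3.141, -0.0, 0.189]
force: [0.2, 0.1, 0.0]
width: -0.0
gripper_force: 0.0
clock: 7.85
eef_pos: [565.4, 195.7, 126.3]
tool_rot: [-3.142, 0.0, 0.189]
force: [0.5, -0.4, -0.6]
width: 0.1
gripper_force: 0.2
```

There was no contact up to 565.4, so the door rests within about 0.01 rad of its stop and is latched. Backing off and handing in.

```bash
python3 -m handwheel '[[[0,0,0],[-0.01,0,0],1],[[0,0,0],[-0.03,0,0],1],[[0,0,0],[-0.03,0,0],1],[[0,0,0],[0,0,0],1],[[0,0,0],[0,0,0],1]]'
python3 -c "
from cell import ctrl
print(ctrl.finish_job())"
```

```text
clock: 8.27
eef_pos: [495.1, 182.5, 126.5]
tool_rot: [-3.141, 0.001, 0.189]
force: [1.2, -0.4, 1.0]
width: 0.1
gripper_force: 0.0
the job is handed in; nothing more can be done
None
```

The bottle cabinet's door is shut, and a touch test found it within about 0.01 rad of its stop, so it appears latched; the bottle stands upright, the other door was not touched, and the job was handed in at about 8 s (no verdict came back).

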